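Lay an upright angle bracket down over a stop bar

TASK

The blue angle bracket stands upright in the stand and must lie face down so that its back can be worked on. Without gripping or lifting it, tip it with the fingers over the steel stop bar in front of its foot and ease it down gently, never letting it drop, until it lies flat across the stop bar and the cork-topped rest with its foot still behind the stop bar. Leave the bottle, spool and weight beside it where they stand, and finish clear of everything.

Things in the scene. Friction and masses are not known exactly. Their poses are not given: they have to be found in the camera images.
- stand: Stand fixed to the desk, 84 mm wide. Origin: on the desk top (z = 0) under the rear face of the stop bar, mid-width. Its -x axis is the direction in which the bracket must tip (roughly to the robot's right), z up. Wooden foot block: x = 0 to 74 mm, top 52 mm above the desk; low steel heel bar behind the foot: x = 66 to 74 mm, top at 60 mm. A 6 mm base plate runs from x = -100 to 74 mm.
- stop_top (a point): Middle of the upper rear edge of the steel stop bar, 62 mm above the desk. The bar runs across the stand and is 12 mm thick (stand x = -12 to 0 mm). Tipped over, the bracket pivots on this edge, and its foot slides back some 10 to 45 mm from the bar.
- rest_top (a point): Centre of the cork pad on the rest, 62 mm above the desk, 75 mm from the rear face of the stop bar. The rest is 26 mm long in x (stand x = -88 to -62 mm) and 76 mm wide. The last 5 to 40 mm of the lying bracket overhang the front of the rest, 62 mm above the desk.
- bracket: Loose blue angle bracket, about 0.22 kg, 50 mm wide. Origin: middle of its lower front edge, next to the stop bar. Upright: along z, 140 mm high, 8 mm thick (x = 0 to 8), two round holes; foot flange: along +x, 52 mm long, 8 mm thick; low diagonal rib behind. Starts standing on the foot block, front face 1 to 6 mm behind the stop bar. Leaning over about 0.2 rad it falls unless carried in front.
- bracket_top (a point): The middle of the bracket's upper front edge (140 mm from its origin along its z axis, on the front face).
- bottle_amber_b: Bystander: small amber dropper bottle, 33 mm across, 100 mm high. Origin: centre of its underside.
- thread_spool: Bystander: red thread spool with white ends, 32 mm across, 42 mm high. Origin: centre of its underside.
- weight_1: Bystander: brass-coloured knobbed pressing weight, 45 mm across, 40 mm high. Origin: centre of its underside.

How it is judged:
By the outcome, as a careful person would: the job done as asked, in the order asked, and still so for the second after the job is handed in, with the robot touching nothing.
It also fails if it takes over 48 s, if anything falls off the work surface, if the arm or the gripper's body presses on something with over 40 N, if the wrist force passes 120 N, or if a joint passes its speed limit or range.

ROBOT

A 7-joint arm with a two-finger parallel gripper is mounted at the origin on a cart in front of the work surface, level with it; the furniture and walls round the work are solid. World frame = base frame: x ahead of the robot, y to its left, z up, the work surface at z = 0. Lengths are in m, angles in degrees, forces in N, time in s.
With the tool pointing down it reaches from about 0.425 to 0.875 m from the base axis. Payload 4.7 kg.
Tool frame: the origin (TCP) lies between the finger pads; the fingertips stand 22 mm ahead of it and the grasp point (between the pads) lies 3 mm ahead of it; z points along the fingers, y is the line along which they close (so a half turn about z gives the same grasp; the last joint's range is limited). The gripper opens to 87 mm and grips with 3 to 60 N. Pads are 19 mm wide; open, the fingers measure 117 mm over their backs; the gripper's body (75 mm by 190 mm) begins 51 mm behind the grasp point.
Start: joints at [-71.786, 18.392, -4.016, 83.108, 1.295, 78.541, -3.26], TCP at [0.194, 0.62, 0.245] pointing down, gripper open.
Joint ranges: [-163.93, 163.93], [-17.29, 119.83], [-79.2, 71.16], [3.27, 140.29], [-89.18, 269.18], [5.43, 117.66], [-154.24, 154.24]. Speed limits (degrees/s): [147.25, 147.25, 180, 180, 180, 180, 180].

INTERFACE

Orientations are given as [roll, pitch, yaw] about the fixed x, y, z axes, in that order (R = Rz(yaw) Ry(pitch) Rx(roll)).
In Python, from cell import env gives the robot as it stands.
- The arm moves only by the tool drive_tool, never from a script. Its argument "moves" is a list of rows, each a list of 3 entries, a list of its own where there are three numbers: the shift along the tool's x, y, z in mm, then the turn, a rotation vector about the tool's x, y, z in rad, then the closure, from 0 (fully open) to 1 (shut). In form: [[[x, y, z], [wx, wy, wz], jaw], ...]. A call has 1 to 12 rows; each row shifts and turns the commanded pose from where the row before left it, along the tool's axes as they then stand; what a row does not reach is not made up. A row lasts 1/12 s, in which the tool goes at most 41.7 mm and 7.16 degrees, less where a joint would pass 70% of its speed; a pose out of reach is approached as far as the arm can. A call with a gripper value outside its range is refused whole. The fingers move at their own pace and stop on an object; "newtons" is the grip in N (left out, the last holds). Time passes only in rows, so rows that do not move let the fingers close. It gives the time, the measured TCP pose, the force, the opening and the grip force at its end, in the units of the state.
- env.get_obs(): the state, without advancing time (a new reading comes with each control period).
- env.read_camera(name): name is "side" or "top" or "wrist"; returns (picture, depth): 420x560x3 uint8, blue, green, red; 420x560 float32, m along the optical axis (not along the pixel's ray), 0 where there is no reading.
- env.get_calibration(name): a dict with "fx", "fy", "cx", "cy" (pixels), "T" (4x4, takes a point from camera to world coordinates). Camera axes: x right, y down, z forward; pixel columns grow to the right and rows downward; lengths in m; the calibration is good to about 2 mm. A picture is of the moment at which its call begins: read the wrist's pose just before it. get_calibration takes no time and is no camera call; for the wrist camera it gives the pose at the moment of the call.
- env.sign_off(): hands the job in; it is judged then, once.
The state is a dict: "time_s": time; "qpos": joint angles; "joint_velocities": joint speeds; "effort": joint torques, N m; "tool_pos": TCP position; "tool_rot": TCP orientation; "force": force on the tool from outside, world axes, zero at the start; "wrist_torque": the same for the moment, N m; "grip_width": finger opening in m; "grasp_force": force on a finger pad.
Only numpy, scipy, OpenCV 4.12 (cv2) and the standard library are available. Lean on these libraries where they do the work, as an engineer would, in place of code of your own. Each camera call takes 0.05 s, during which the arm holds its last target. There are 200 camera calls.

## Working session

There is one attempt and no reset: what is moved stays moved. The work goes in short steps, Python scripts to look and compute and a tool call to move; the robot and the scene stay as the last step left them, time stands still between calls to the robot, and variables do not carry over. Pictures are saved under pics/ and viewed, at most 13 in all, crops included, and the job is handed in when it is done.

Besides the shell and the picture viewer there is one more tool, called after "Call:" in YAML: its name, and indented under it one key for each argument. drive_tool: Moves the arm, as the interface text tells. Its arguments: {"type":"object","properties":{"moves":{"type":"array"},"newtons":{"type":"number"}},"required":["moves"]}

```bash
mkdir -p pics
cat > h.py <<'E'
import numpy as np, cv2
from cell import env
def cloud(n):
    im,d=env.read_camera(n); c=env.get_calibration(n)
    v,u=np.mgrid[0:420,0:560]
    p=np.stack([(u-c['cx'])/c['fx']*d,(v-c['cy'])/c['fy']*d,d],-1)
    T=np.array(c['T']); return im,d,p@T[:3,:3].T+T[:3,3],c
def pix(c,P):
    T=np.array(c['T']); q=(np.atleast_2d(P)-T[:3,3])@T[:3,:3]
    return np.c_[q[:,0]/q[:,2]*c['fx']+c['cx'],q[:,1]/q[:,2]*c['fy']+c['cy']]
E
python3 - <<'E'
from h import *
print(env.get_obs())
ims=[]
for n in('side','top'):
    im,d,P,c=cloud(n); np.savez('/tmp/'+n,im=im,d=d,P=P); ims.append(im)
    print(n,np.array(c['T'])[:3].round(3).tolist(),c['fx'])
    hsv=cv2.cvtColor(im,cv2.COLOR_BGR2HSV)
    m=((hsv[...,0]>98)&(hsv[...,0]<128)&(hsv[...,1]>120)&(d>0)).astype(np.uint8)
    k,l,s,_=cv2.connectedComponentsWithStats(m)
    for i in range(1,k):
        if s[i,4]>150:
            q=P[l==i]; print(s[i],np.percentile(q,[2,50,98],axis=0).round(3).tolist())
cv2.imwrite('pics/a.png',cv2.resize(ims[0],(800,600)));cv2.imwrite('pics/b.png',cv2.resize(ims[1],(800,600)))
E
```

```text
{'time_s': 0.0, 'qpos': array([-71.78740059,  18.43913232,  -4.01595161,  83.17374293,
         1.29637197,  78.54221472,  -3.25924798]), 'joint_velocities': array([-0.10836436, -0.0449847 , -0.04435843,  0.02273789, -0.02460687,
       -0.01481868,  0.05410784]), 'effort': array([ 3.58279021e-04, -4.91298687e+01, -4.03822605e-01, -3.12518513e+01,
       -6.39984920e-02,  4.37914033e-02,  1.79502413e-04]), 'tool_pos': array([0.19432499, 0.61973608, 0.24347089]), 'tool_rot': array([-1.79890232e+02,  6.99041141e-03,  1.62598556e+02]), 'force': array([-0.37233354,  0.29175612, -0.1453364 ]), 'wrist_torque': array([-0.0130794 , -0.01697315,  0.0292285 ]), 'grasp_force': 0.0, 'grip_width': 0.08729852544273978}
side [[0.903, -0.208, 0.375, 0.264], [-0.429, -0.405, 0.808, -0.624], [-0.016, -0.89, -0.455, 0.529]] 379.4017761154525
[ 120  187   32  122 1365] [[0.232, 0.432, -0.317], [0.267, 0.452, -0.064], [0.313, 0.495, 0.067]]
[ 249  202   30   63 1346] [[0.485, -0.02, 0.059], [0.508, -0.017, 0.129], [0.534, 0.033, 0.193]]
[118 206   7  56 151] [[0.22, 0.482, -0.165], [0.23, 0.489, -0.079], [0.248, 0.503, 0.006]]
[137 304  26  51 439] [[0.226, 0.422, -0.527], [0.254, 0.435, -0.425], [0.276, 0.454, -0.342]]
top [[0.023, -0.992, 0.12, 0.472], [-1.0, -0.023, 0.001, 0.065], [0.002, -0.12, -0.993, 0.971]] 417.02392431066755
[291 229  29  27 575] [[0.484, -0.014, 0.056], [0.505, -0.001, 0.062], [0.527, 0.033, 0.192]]
```

View pics/a.png

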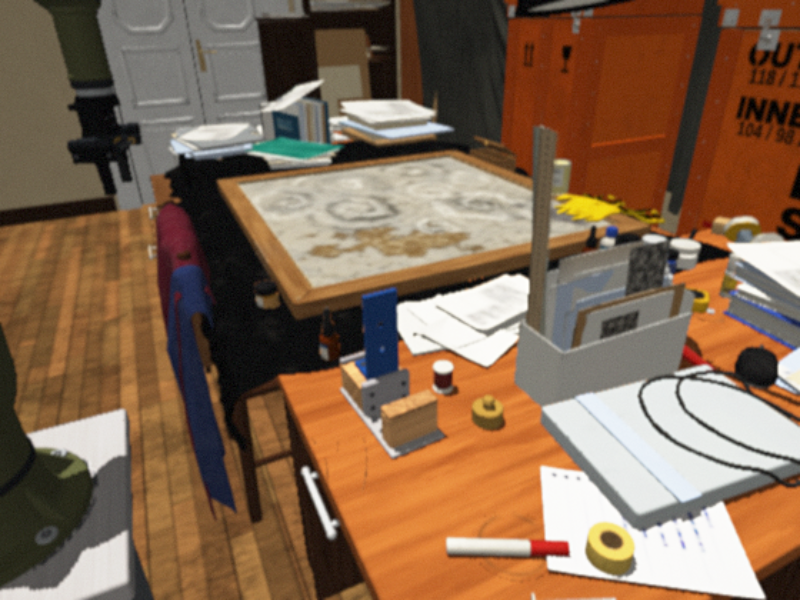

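View pics/b.png

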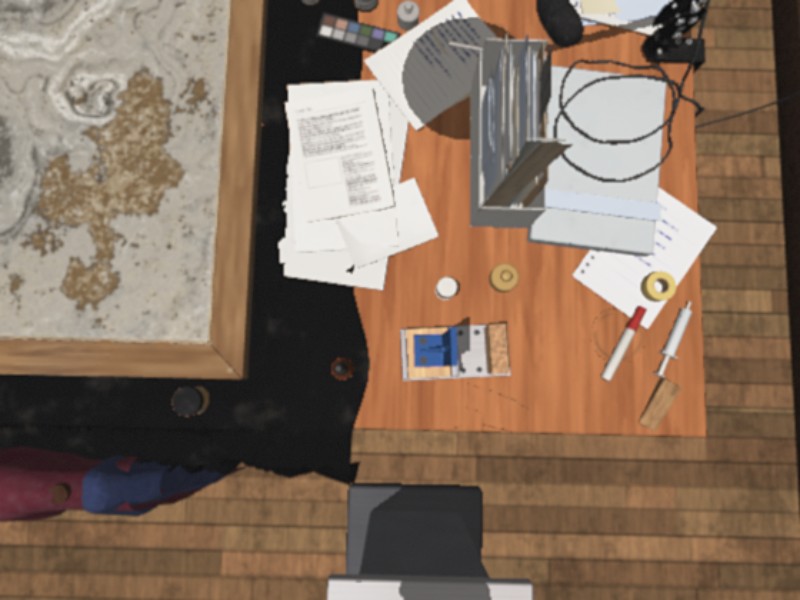

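The side picture shows the upright bracket at about (378,330) on the stand, with the rest in front at (410,420), the bottle at (328,340), the spool at (443,377) and the weight at (488,412). In the top picture the stand spans (402-510, 325-382) and tips to the image right, which is world -y. The bottle is behind it, and the spool and weight are on the far side at larger x.

Run:
```python
from h import *
for n in('side','top'):
    f=np.load('/tmp/%s.npz'%n); im,d,P=f['im'],f['d'],f['P']
    hsv=cv2.cvtColor(im,cv2.COLOR_BGR2HSV)
    blue=(hsv[...,0]>98)&(hsv[...,0]<128)&(hsv[...,1]>120)&(d>0)
    reg=(P[...,0]>.43)&(P[...,0]<.6)&(P[...,1]>-.16)&(P[...,1]<.1)&(d>0)
    if n=='side':
        q=P[blue&reg&(P[...,2]>.075)]; 
        q=q[q[:,1]<np.median(q[:,1])+.006]
        c=q.mean(0);_,_,v=np.linalg.svd(q-c); print('face',c.round(4),v[2].round(4),len(q),'z',np.percentile(q[:,2],[1,99]),'x',np.percentile(q[:,0],[1,99]))
    else:
        q=P[blue&reg&(P[...,2]>.17)];print('toptop',len(q),q.min(0).round(4),q.max(0).round(4),q.mean(0).round(4))
        # outline of stand: all points above 3mm
        m=reg&(P[...,2]>.035)&(P[...,2]<.075)
        r=cv2.minAreaRect(P[m][:,:2].astype(np.float32)*1000);print('stand z35-75',r)
        m=reg&(P[...,2]>.003)&(P[...,2]<.075)
        r=cv2.minAreaRect(P[m][:,:2].astype(np.float32)*1000);print('stand all',r, cv2.boxPoints(r).round(1).tolist())
        # y profile of height along stand centreline rows
        s=reg&(abs(P[...,0]-.475)<.004)
        o=np.argsort(P[s][:,1]);print((P[s][o][:,1:]*1000).round(0).astype(int).tolist()[::2])
```

```text
face [ 0.5081 -0.0175  0.1381] [-0.0351  0.9994 -0.0035] 1147 z [0.07643611 0.19301905] x [0.48512628 0.53249671]
toptop 134 [ 0.4843 -0.0147  0.1705] [ 0.5311 -0.006   0.1946] [ 0.5075 -0.0102  0.1886]
stand z35-75 ((533.1653442382812, -23.060348510742188), (132.67587280273438, 162.35426330566406), 4.242227554321289)
stand all ((515.9344482421875, -19.571884155273438), (230.30874633789062, 162.2264404296875), 71.9670181274414) [[403.20001220703125, -104.0], [557.4000244140625, -154.1999969482422], [628.7000122070312, 64.80000305175781], [474.5, 115.0]]
[[-159, -1], [-157, -2], [-157, -1], [-156, -5], [-155, -2], [-153, -3], [-152, 0], [-151, -4], [-150, -1], [-149, -4], [-148, -2], [-146, -4], [-146, -1], [-144, -4], [-143, -1], [-141, -3], [-141, 1], [-139, -3], [-138, 0], [-137, -4], [-136, -1], [-134, -2], [-134, -2], [-132, -3], [-132, -1], [-130, -5], [-129, -2], [-127, -3], [-127, -1], [-125, -3], [-125, -1], [-123, -3], [-122, 0], [-119, 2], [-119, 6], [-116, 6], [-106, 59], [-104, 58], [-104, 62], [-102, 59], [-100, 58], [-100, 61], [-98, 60], [-95, 61], [-95, 63], [-93, 61]
[... 878 characters left out ...]
[15, 52], [17, 49], [17, 53], [19, 51], [21, 48], [21, 52], [23, 49], [24, 49], [26, 49], [26, 51], [28, 48], [28, 51], [30, 51], [30, 52], [32, 50], [32, 51], [34, 51], [34, 50], [37, 50], [37, 50], [39, 50], [39, 50], [41, 52], [41, 51], [43, 51], [43, 53], [45, 48], [45, 51], [48, 59], [48, 58], [50, 59], [50, 58], [52, 60], [52, 58], [54, 22], [54, 39], [56, -1], [56, -4], [58, -1], [58, -2], [60, 0], [61, -3], [63, 1], [63, -3], [65, -4], [65, 1], [67, -2], [68, -4], [70, -1], [70, -1], [72, 1], [72, 0], [74, -3], [74, 1], [77, -2], [77, -1], [79, -1], [79, 1], [81, -1], [81, -3], [84, -3], [84, -1], [86, -2], [88, 3], [88, -1], [91, -1], [93, 1], [93, -3], [95, -1], [98, -3], [98, -2]]
```

Call:
drive_tool:
  moves:
    - [[0, 0, -35], [0, 0, -0.113], 0]
    - [[0, 0, -35], [0, 0, -0.113], 0]
    - [[0, 0, -35], [0, 0, -0.113], 0]
    - [[-13.6, -37.2, 0], [0, 0, 0], 0]
    - [[-13.6, -37.2, 0], [0, 0, 0], 0]
    - [[-13.6, -37.2, 0], [0, 0, 0], 0]
    - [[-13.6, -37.2, 0], [0, 0, 0], 0]
    - [[-13.6, -37.2, 0], [0, 0, 0], 0]
    - [[-13.6, -37.2, 0], [0, 0, 0], 0]
    - [[-13.6, -37.2, 0], [0, 0, 0], 0]
    - [[-13.6, -37.2, 0], [0, 0, 0], 0]
    - [[-13.6, -37.2, 0], [0, 0, 0], 0]

```text
time_s: 1.1
tool_pos: [0.3288, 0.2878, 0.3492]
tool_rot: [180.0, -0.0, -178.0]
force: [0.7, -0.2, 1.0]
grip_width: 0.0869
grasp_force: 0.0
```

Call:
drive_tool:
  moves:
    - [[-13.6, -37.2, 0], [0, 0, 0], 0]
    - [[-13.6, -37.2, 0], [0, 0, 0], 0]
    - [[-13.6, -37.2, 0], [0, 0, 0], 0]
    - [[-13.6, -37.2, 0], [0, 0, 0], 0]
    - [[-13.6, -37.2, 0], [0, 0, 0], 0]
    - [[-13.6, -37.2, 0], [0, 0, 0], 0]
    - [[-13.6, -37.2, 0], [0, 0, 0], 0]
    - [[-13.6, -37.2, 0], [0, 0, 0], 0]
    - [[-13.6, -37.2, 0], [0, 0, 0], 0]
    - [[-13.6, -37.2, 0], [0, 0, 0], 0]
    - [[-13.6, -37.2, 0], [0, 0, 0], 0]
    - [[-13.6, -37.2, 0], [0, 0, 0], 0]

```text
time_s: 2.1
tool_pos: [0.5075, -0.1523, 0.3497]
tool_rot: [180.0, 0.1, -178.0]
force: [0.7, -0.2, -0.2]
grip_width: 0.0872
grasp_force: 0.0
```

Call:
drive_tool:
  moves:
    - [[0, 0, 0], [-0.119, 0, 0], 0.7]
    - [[0, 0, 0], [-0.119, 0, 0], 0.7]
    - [[0, 0, 0], [-0.119, 0, 0], 0.7]
    - [[0, 0, 0], [-0.119, 0, 0], 0.7]
    - [[0, 0, 0], [-0.119, 0, 0], 0.7]
    - [[0, 0, 0], [-0.119, 0, 0], 0.7]
    - [[0, 0, 0], [-0.119, 0, 0], 0.7]
    - [[0, 0, 0], [-0.119, 0, 0], 0.7]
    - [[0, 0, 0], [-0.119, 0, 0], 0.7]
    - [[0, 0, 0], [-0.119, 0, 0], 0.7]
    - [[0, 0, 0], [-0.119, 0, 0], 0.7]

```text
time_s: 3.02
tool_pos: [0.5088, -0.1503, 0.3427]
tool_rot: [113.9, -0.7, -178.0]
force: [-0.3, 0.0, -1.8]
grip_width: 0.0277
grasp_force: 0.0
```

Call:
drive_tool:
  moves:
    - [[0, -36, 10], [0, 0, 0], 0.7]
    - [[0, -36, 10], [0, 0, 0], 0.7]
    - [[0, -36, 10], [0, 0, 0], 0.7]
    - [[0, -36, 10], [0, 0, 0], 0.7]
    - [[0, 0, 0], [0, 0, 0], 0.7]

```text
time_s: 3.43
tool_pos: [0.5051, -0.1723, 0.1872]
tool_rot: [113.8, -1.4, -178.2]
force: [-0.6, 0.7, -1.0]
grip_width: 0.0263
grasp_force: 0.0
```

Run:
```python
from h import *
o=env.get_obs(); print(o['qpos'].round(1),o['tool_pos'],o['tool_rot'],o['grip_width'])
im,_=env.read_camera('side'); cv2.imwrite('pics/c.png',cv2.resize(im[130:380,150:450],(720,600)))
```

```text
[ 35.2  38.4   8.3  86.5 -46.9 109.3 142.5] [ 0.50506593 -0.17225855  0.18721981] [ 113.80708102   -1.35641395 -178.15128427] 0.02626609866979251
```

View pics/c.png

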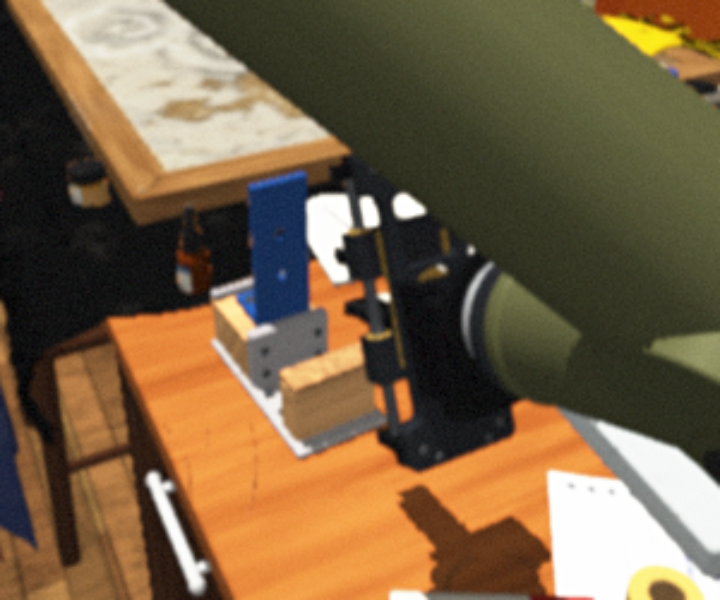

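The side crop shows the gripper tilted in front of the rest, about (380,300), and clear of everything. The bracket at (280,250) is untouched. Next I check whether more tilt is available.

Call:
drive_tool:
  moves:
    - [[0, 0, 0], [-0.09, 0, 0], 0.7]
    - [[0, 0, 0], [-0.09, 0, 0], 0.7]
    - [[0, 0, 0], [0, 0, 0], 0.7]

```text
time_s: 3.73
tool_pos: [0.5073, -0.1727, 0.1943]
tool_rot: [103.5, -0.8, -178.0]
force: [-0.8, 0.2, -0.6]
grip_width: 0.026
grasp_force: 0.0
```

Run:
```python
from h import *
o=env.get_obs(); print(o['qpos'].round(1),o['tool_pos'],o['tool_rot'],o['grip_width'])
```

```text
[ 38.4  43.5   5.5  84.4 -51.2 115.1 143. ] [ 0.50731254 -0.17268799  0.19428149] [ 103.52813133   -0.84233854 -178.04325146] 0.026025792694883493
```

Call:
drive_tool:
  moves:
    - [[0, -27, 6], [0, 0, 0], 0.7]
    - [[0, -27, 6], [0, 0, 0], 0.7]
    - [[0, -27, 6], [0, 0, 0], 0.7]
    - [[0, 0, 0], [0, 0, 0], 0.7]

```text
time_s: 4.07
tool_pos: [0.5061, -0.1733, 0.1096]
tool_rot: [103.8, -0.9, -178.0]
force: [-1.3, 0.9, 0.1]
grip_width: 0.0259
grasp_force: 0.0
```

Run:
```python
from h import *
o=env.get_obs(); print(o['qpos'].round(1),o['tool_pos'],o['tool_rot'],o['grip_width'])
```

```text
[ 38.5  50.2   5.5  84.2 -49.5 110.8 148.4] [ 0.50614415 -0.1733375   0.10962097] [ 103.80814446   -0.90661749 -177.95532037] 0.025935569503543122
```

Call:
drive_tool:
  moves:
    - [[0, 33, -8.2], [0, 0, 0], 0.7]
    - [[0, 33, -8.2], [0, 0, 0], 0.7]
    - [[0, 33, -8.2], [0, 0, 0], 0.7]
    - [[0, 33, -8.2], [0, 0, 0], 0.7]
    - [[0, 33, -8.2], [0, 0, 0], 0.7]
    - [[0, 0, 0], [0.11, 0, 0], 0.7]
    - [[0, 0, 0], [0.11, 0, 0], 0.7]
    - [[0, 0, 0], [0.11, 0, 0], 0.7]
    - [[0, 0, 0], [0.11, 0, 0], 0.7]
    - [[0, 0, 0], [0.11, 0, 0], 0.7]
    - [[0, 0, 0], [0.11, 0, 0], 0.7]

```text
time_s: 4.98
tool_pos: [0.509, -0.175, 0.2868]
tool_rot: [142.1, -0.4, -178.1]
force: [-0.5, 1.1, -1.2]
grip_width: 0.0262
grasp_force: 0.0
```

Call:
drive_tool:
  moves:
    - [[0, 0, 0], [0.11, 0, 0], 0.7]
    - [[0, 0, 0], [0.11, 0, 0], 0.7]
    - [[0, 0, 0], [0.11, 0, 0], 0.7]
    - [[0, 0, 0], [0.11, 0, 0], 0.7]
    - [[0, 0, 0], [0.11, 0, 0], 0.7]
    - [[0, 0, 0], [0.11, 0, 0], 0.7]
    - [[0, 0, 0], [0, 0, 0], 0.7]

```text
time_s: 5.57
tool_pos: [0.5101, -0.1682, 0.2874]
tool_rot: [179.6, -0.2, -177.5]
force: [0.8, 1.7, 0.8]
grip_width: 0.0265
grasp_force: 0.0
```

Call:
drive_tool:
  moves:
    - [[-1.1, 38.7, 0], [0, 0, 0.009], 0.7]
    - [[-1.1, 38.7, 0], [0, 0, 0], 0.7]
    - [[-1.1, 38.7, 0], [0, 0, 0], 0.7]
    - [[-1.1, 38.7, 0], [0, 0, 0], 0.7]
    - [[0, 0, 22], [0, 0, 0], 0.7]
    - [[0, 0, 20], [0, 0, 0], 0.7]
    - [[0, 0, 15], [0, 0, 0], 0.7]
    - [[0, 0, 8], [0, 0, 0], 0.7]
    - [[0, 0, 0], [0, 0, 0], 0.7]

```text
time_s: 6.32
tool_pos: [0.507, -0.0198, 0.2182]
tool_rot: [179.3, -0.8, -178.7]
force: [0.1, -0.0, -0.1]
grip_width: 0.0262
grasp_force: 0.0
```

Run:
```python
from h import *
im,d,P,c=cloud('side'); o=env.get_obs(); print(o['tool_pos'],o['tool_rot'])
cv2.imwrite('pics/d.png',cv2.resize(im[150:330,200:350],(666,600) if 0 else (500,600)))
im,_=env.read_camera('wrist'); cv2.imwrite('pics/e.png',im)
```

```text
[ 0.50786871 -0.01984238  0.21935823] [ 179.33314418   -0.69260481 -178.64182732]
```

View pics/d.png

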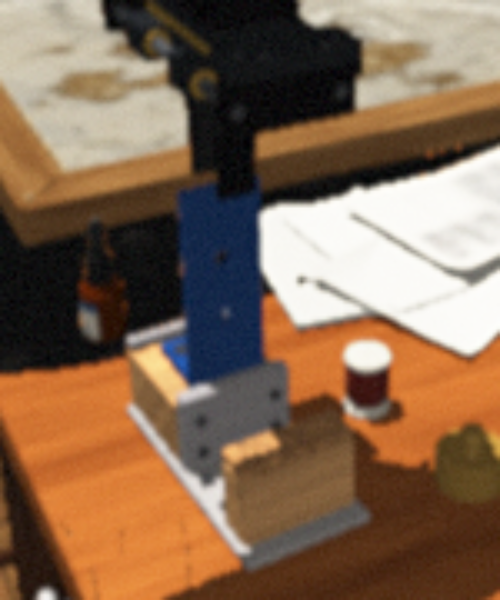

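View pics/e.png

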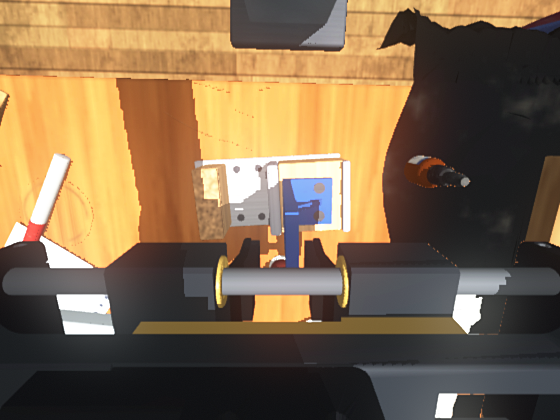

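The side crop shows the fingers just above the bracket top at (220,190). In the wrist view the finger inner edges are at columns 257 and 307 and the plate is at 285-299, so it sits about 5 mm toward +tool y. I'll shift, then go down.

Call:
drive_tool:
  moves:
    - [[0, 6.3, 0], [0.012, 0.012, -0.01], 0.7]
    - [[0, 0, 0], [0, 0, 0], 0.7]
    - [[0, 0, 13], [0, 0, 0], 0.7]
    - [[0, 0, 13], [0, 0, 0], 0.7]
    - [[0, 0, 7], [0, 0, 0], 0.7]
    - [[0, 0, 0], [0, 0, 0], 0.7]

```text
time_s: 6.92
tool_pos: [0.5064, -0.0126, 0.1846]
tool_rot: [-179.9, -1.5, -177.9]
force: [-1.1, 0.4, -0.2]
grip_width: 0.0261
grasp_force: 0.0
```

```bash
cat > m.py <<'E'
from h import *
O=np.array([.5085,-.0193]);e=np.array([-.035,.9994])
def rep(tag):
    o=env.get_obs(); t=o['tool_pos']; print('TCP X %.1f Z %.1f x %.4f'%((t[:2]-O)@e*1000,t[2]*1000,t[0]),'alpha %.1f'%(180-o['tool_rot'][0]%360),o['tool_rot'].round(1),'gap %.1f'%(o['grip_width']*1000),'F',o['force'].round(1),'t',round(o['time_s'],2))
    im,d,P,c=cloud('side'); cv2.imwrite('pics/%s.png'%tag,cv2.resize(im[150:330,200:380],(600,600)))
    hsv=cv2.cvtColor(im,cv2.COLOR_BGR2HSV)
    m=(hsv[...,0]>98)&(hsv[...,0]<128)&(hsv[...,1]>120)&(d>0)&(P[...,0]>.46)&(P[...,0]<.56)&(P[...,1]>-.17)&(P[...,1]<.09)&(P[...,2]>.04)
    q=P[m]; X=(q[:,:2]-O)@e*1000; Z=q[:,2]*1000
    k=(X<np.median(X)+60); A=np.c_[X,Z]
    # front face: dominant line in (X,Z)
    best=None; r=np.random.default_rng(0)
    for _ in range(300):
        a,b=A[r.choice(len(A),2)]; n=np.array([-(b-a)[1],(b-a)[0]]); l=np.linalg.norm(n)
        if l<15: continue
        i=abs((A-a)@n/l)<2.5
        if best is None or i.sum()>best.sum(): best=i
    B=A[best]; c0=B.mean(0); v=np.linalg.svd(B-c0)[2][0]; v*=np.sign(v[1]) if abs(v[1])>.1 else -np.sign(v[0])
    s=(B-c0)@v; print('plate theta %.1f'%np.degrees(np.arctan2(-v[0],v[1])),'top',(c0+v*np.percentile(s,99)).round(1),'bottom',(c0+v*np.percentile(s,1)).round(1),len(B),len(A))
E
python3 -c "
from m import *; rep('f')"
```

```text
TCP X 6.7 Z 184.6 x 0.5064 alpha -0.1 [-179.9   -1.5 -177.9] gap 26.1 F [-1.1  0.4 -0.2] t 6.92
plate theta 0.1 top [  1.4 192.5] bottom [ 1.6 62.3] 984 1267
```

Call:
drive_tool:
  moves:
    - [[-1, -1.2, 0], [0, -0.025, 0], 0.82]
    - [[0, 0, 0], [0, 0, 0], 0.82]
    - [[0, 0, 0], [0, 0, 0], 0.82]
    - [[0, -3.2, 0], [-0.026, 0, 0], 0.82]
    - [[0, -3.2, 0], [-0.026, 0, 0], 0.82]
    - [[0, -3.2, 0], [-0.026, 0, 0], 0.82]
    - [[0, -3.2, 0], [-0.026, 0, 0], 0.82]
    - [[0, 0, 0], [0, 0, 0], 0.82]

```text
time_s: 7.63
tool_pos: [0.5091, -0.029, 0.1856]
tool_rot: [174.1, 0.1, -178.1]
force: [-0.9, -0.8, 0.2]
grip_width: 0.0152
grasp_force: 0.0
```

```bash
python3 -c "
from m import *; rep('g')"
```

```text
TCP X -9.7 Z 185.6 x 0.5091 alpha 5.9 [ 1.741e+02  1.000e-01 -1.781e+02] gap 15.2 F [-0.9 -0.8  0.2] t 7.63
plate theta 6.4 top [-14.  191.3] bottom [ 0.3 63.3] 873 1196
```

Call:
drive_tool:
  moves:
    - [[0, -3.2, 0], [-0.026, 0, 0], 0.82]
    - [[0, -3.2, 0], [-0.026, 0, 0], 0.82]
    - [[0, -3.2, 0], [-0.026, 0, 0], 0.82]
    - [[0, -3.2, 0], [-0.026, 0, 0], 0.82]
    - [[0, -3.2, 0], [-0.026, 0, 0], 0.82]
    - [[0, -3.2, 0], [-0.026, 0, 0], 0.82]
    - [[0, -3.2, 0], [-0.026, 0, 0], 0.82]
    - [[0, -3.2, 0], [-0.026, 0, 0], 0.82]
    - [[0, 0, 0], [0, 0, 0], 0.82]
    - [[0, 0, 0], [0, 0, 0], 0.82]

```text
time_s: 8.52
tool_pos: [0.5097, -0.0519, 0.1803]
tool_rot: [162.2, 0.0, -178.0]
force: [-0.2, -0.8, 0.9]
grip_width: 0.0155
grasp_force: 0.1
```

```bash
python3 -c "
from m import *; rep('i')"
```

```text
TCP X -32.6 Z 180.3 x 0.5097 alpha 17.8 [ 162.2    0.  -178. ] gap 15.5 F [-0.2 -0.8  0.9] t 8.52
plate theta 19.0 top [-43.6 185.9] bottom [-1.6 64.4] 653 975
```

View pics/i.png

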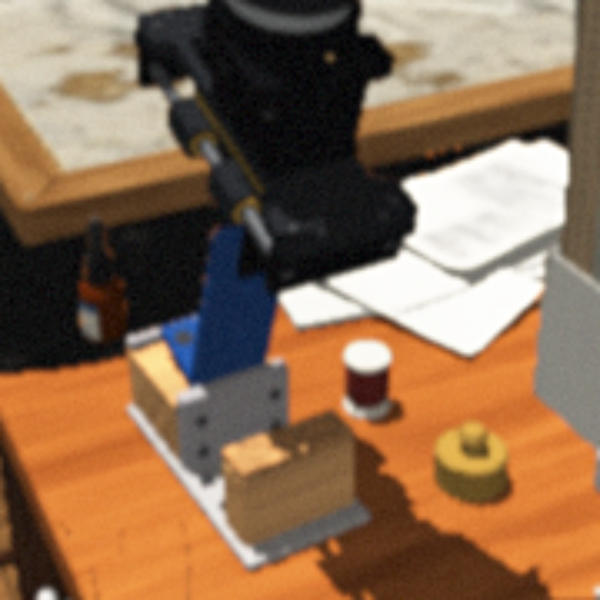

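The crop shows the bracket leaning about 19° between the fingers, with its top at (240,230). The foot is behind the stop bar and the bystanders haven't moved.

Call:
drive_tool:
  moves:
    - [[0, -3.2, 0.2], [-0.026, 0, 0], 0.81]
    - [[0, -3.2, 0.2], [-0.026, 0, 0], 0.8]
    - [[0, -3.2, 0.2], [-0.026, 0, 0], 0.79]
    - [[0, -3.2, 0.2], [-0.026, 0, 0], 0.78]
    - [[0, -3.2, 0.2], [-0.026, 0, 0], 0.77]
    - [[0, -3.2, 0.2], [-0.026, 0, 0], 0.76]
    - [[0, -3.2, 0.2], [-0.026, 0, 0], 0.76]
    - [[0, -3.2, 0.2], [-0.026, 0, 0], 0.76]
    - [[0, -3.2, 0.2], [-0.026, 0, 0], 0.76]
    - [[0, -3.2, 0.2], [-0.026, 0, 0], 0.76]
    - [[0, 0, 0], [0, 0, 0], 0.76]

```text
time_s: 9.48
tool_pos: [0.5101, -0.082, 0.1638]
tool_rot: [147.2, -0.1, -178.1]
force: [0.2, -0.9, -1.8]
grip_width: 0.0208
grasp_force: 0.2
```

```bash
python3 -c "
from m import *; rep('j')"
```

```text
TCP X -62.7 Z 163.8 x 0.5101 alpha 32.8 [ 1.472e+02 -1.000e-01 -1.781e+02] gap 20.8 F [ 0.2 -0.9 -1.8] t 9.48
plate theta 36.3 top [-77.5 166.2] bottom [-4.6 66.9] 298 589
```

Call:
drive_tool:
  moves:
    - [[0, -1.0, 0.1], [-0.026, 0, 0], 0.71]
    - [[0, -1.0, 0.1], [-0.026, 0, 0], 0.66]
    - [[0, -1.0, 0], [-0.026, 0, 0], 0.61]
    - [[0, -1.0, 0], [-0.026, 0, 0], 0.56]
    - [[0, -1.0, -0.1], [-0.026, 0, 0], 0.51]
    - [[0, -1.0, -0.2], [-0.026, 0, 0], 0.46]
    - [[0, 0, 0], [0, 0, 0], 0.46]

```text
time_s: 10.12
tool_pos: [0.5103, -0.0863, 0.1605]
tool_rot: [138.3, -0.0, -178.1]
force: [0.4, -0.2, -0.4]
grip_width: 0.0452
grasp_force: 0.3
```

```bash
python3 -c "
from m import *; rep('k')"
```

```text
TCP X -67.0 Z 160.5 x 0.5103 alpha 41.7 [ 138.3   -0.  -178.1] gap 45.2 F [ 0.4 -0.2 -0.4] t 10.12
plate theta -45.2 top [38.6 94. ] bottom [ 9.4 65. ] 255 509
```

View pics/k.png

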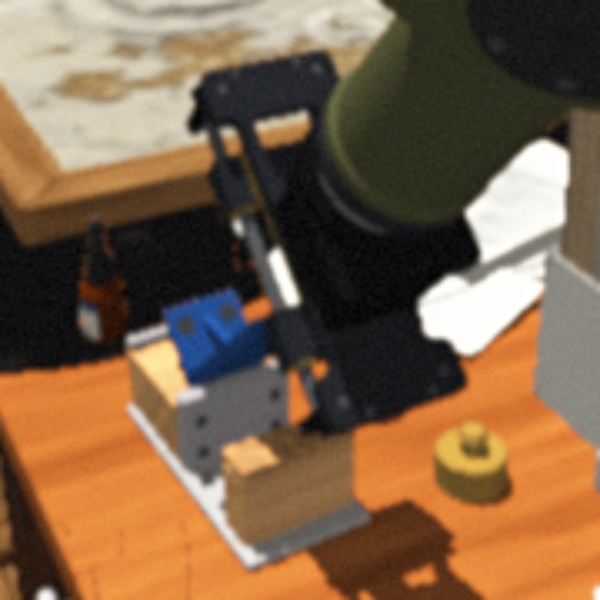

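The crop shows the bracket leaning about 45° on the front finger. Its foot flange is at (205,325), still behind the bar. I'll keep going.

Call:
drive_tool:
  moves:
    - [[0, -1.0, -0.2], [-0.026, 0, 0], 0.41]
    - [[0, -1.0, -0.2], [-0.026, 0, 0], 0.36]
    - [[0, -1.0, -0.3], [-0.026, 0, 0], 0.31]
    - [[0, -1.0, -0.3], [-0.026, 0, 0], 0.26]
    - [[0, -1.0, -0.4], [-0.026, 0, 0], 0.21]
    - [[0, -1.0, -0.4], [-0.026, 0, 0], 0.16]
    - [[0, 0, 0], [0, 0, 0], 0.16]

```text
time_s: 10.75
tool_pos: [0.5105, -0.0916, 0.1574]
tool_rot: [129.3, -0.1, -178.1]
force: [0.5, -0.1, -1.3]
grip_width: 0.0713
grasp_force: 0.3
```

```bash
python3 -c "
from m import *; rep('l')"
```

```text
TCP X -72.3 Z 157.4 x 0.5105 alpha 50.7 [ 1.293e+02 -1.000e-01 -1.781e+02] gap 71.3 F [ 0.5 -0.1 -1.3] t 10.75
plate theta -35.8 top [35.4 98.6] bottom [10.5 64.1] 318 555
```

Call:
drive_tool:
  moves:
    - [[0, -2.9, -0.2], [-0.02, 0, 0], 0.16]
    - [[0, -2.9, -0.2], [-0.02, 0, 0], 0.16]
    - [[0, -2.9, -0.2], [-0.02, 0, 0], 0.16]
    - [[0, -2.9, -0.2], [-0.02, 0, 0], 0.16]
    - [[0, -2.9, -0.2], [-0.02, 0, 0], 0.16]
    - [[0, -2.9, -0.2], [-0.02, 0, 0], 0.16]
    - [[0, -2.9, -0.2], [-0.02, 0, 0], 0.16]
    - [[0, -2.9, -0.2], [-0.02, 0, 0], 0.16]
    - [[0, -2.9, -0.2], [-0.02, 0, 0], 0.16]
    - [[0, -2.9, -0.2], [-0.02, 0, 0], 0.16]
    - [[0, 0, 0], [0, 0, 0], 0.16]

```text
time_s: 11.72
tool_pos: [0.5112, -0.1092, 0.1344]
tool_rot: [117.9, -0.1, -178.0]
force: [-0.9, -0.5, -0.5]
grip_width: 0.0736
grasp_force: 0.3
```

```bash
python3 -c "
from m import *; rep('n')"
```

```text
TCP X -90.0 Z 134.4 x 0.5112 alpha 62.1 [ 1.179e+02 -1.000e-01 -1.780e+02] gap 73.6 F [-0.9 -0.5 -0.5] t 11.72
plate theta 69.9 top [-112.2  111.9] bottom [14.3 65.6] 448 901
```

View pics/n.png

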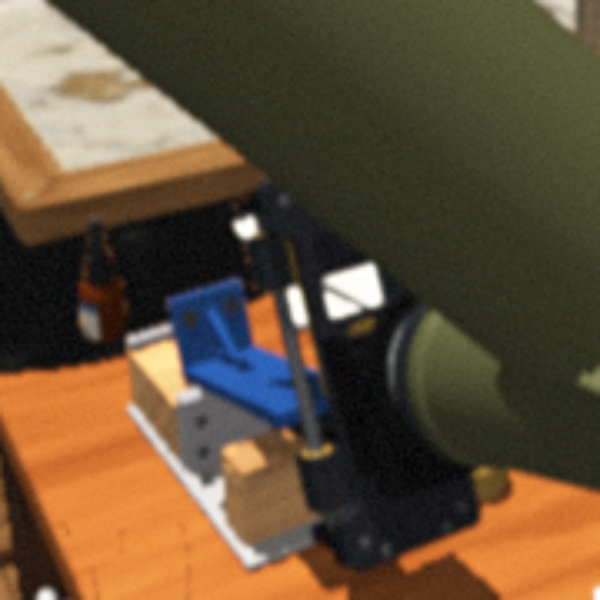

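The crop shows the bracket at about 69°, with its back up at (260,385), the foot at (210,330) and its tip carried by the finger at (320,400). The rest is just below it.

Call:
drive_tool:
  moves:
    - [[0, -2.9, 0], [-0.0176, 0, 0], 0.16]
    - [[0, -2.9, 0], [-0.0176, 0, 0], 0.16]
    - [[0, -2.9, 0], [-0.0176, 0, 0], 0.16]
    - [[0, -2.9, 0], [-0.0176, 0, 0], 0.16]
    - [[0, -2.9, 0], [-0.0176, 0, 0], 0.16]
    - [[0, -2.9, 0], [-0.0176, 0, 0], 0.16]
    - [[0, -2.9, 0], [-0.0176, 0, 0], 0.16]
    - [[0, -2.9, 0], [-0.0176, 0, 0], 0.16]
    - [[0, 0, 0], [0, 0, 0], 0.16]

```text
time_s: 12.52
tool_pos: [0.5115, -0.1184, 0.1133]
tool_rot: [109.8, -0.1, -178.0]
force: [-0.3, -0.2, -1.1]
grip_width: 0.0731
grasp_force: 0.4
```

```bash
python3 -c "
from m import *; rep('o')"
```

```text
TCP X -99.2 Z 113.3 x 0.5115 alpha 70.2 [ 1.098e+02 -1.000e-01 -1.780e+02] gap 73.1 F [-0.3 -0.2 -1.1] t 12.52
plate theta 81.5 top [-118.2   88.2] bottom [14.3 68.5] 688 1083
```

Call:
drive_tool:
  moves:
    - [[0, -2.2, 0], [-0.0126, 0, 0], 0.16]
    - [[0, -2.2, 0], [-0.0126, 0, 0], 0.16]
    - [[0, -2.2, 0], [-0.0126, 0, 0], 0.16]
    - [[0, -2.2, 0], [-0.0126, 0, 0], 0.16]
    - [[0, -2.2, 0], [-0.0126, 0, 0], 0.16]
    - [[0, -2, 0], [-0.0126, 0, 0], 0.16]
    - [[0, -1.5, 0], [-0.0126, 0, 0], 0.16]
    - [[0, 0, 0], [0, 0, 0], 0.16]

```text
time_s: 13.23
tool_pos: [0.5119, -0.1226, 0.1001]
tool_rot: [104.8, -0.0, -178.0]
force: [-0.4, 0.4, -1.2]
grip_width: 0.0729
grasp_force: 0.4
```

```bash
python3 -c "
from m import *; rep('p')"
```

```text
TCP X -103.4 Z 100.1 x 0.5119 alpha 75.2 [ 104.8   -0.  -178. ] gap 72.9 F [-0.4  0.4 -1.2] t 13.23
plate theta 88.4 top [-120.8   73.7] bottom [11.  69.9] 270 292
```

View pics/p.png

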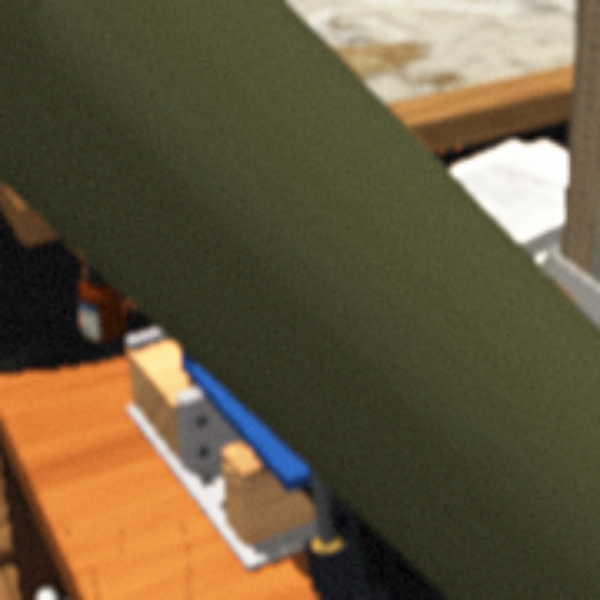

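The crop shows the bracket almost level, its near edge running from (190,370) to (300,475) over the rest, with the fingertip under the overhang at (320,510). Now I lower the last few millimetres.

Call:
drive_tool:
  moves:
    - [[0, -1, 0], [0, 0, 0], 0.16]
    - [[0, -1, 0], [0, 0, 0], 0.16]
    - [[0, -1, 0], [0, 0, 0], 0.16]
    - [[0, -1, 0], [0, 0, 0], 0.16]
    - [[0, -1, 0], [0, 0, 0], 0.16]
    - [[0, -1, 0], [0, 0, 0], 0.16]
    - [[0, -1, 0], [0, 0, 0], 0.16]
    - [[0, 0, 0], [0, 0, 0], 0.16]
    - [[0, 0, 0], [0, 0, 0], 0.16]

```text
time_s: 14.03
tool_pos: [0.5123, -0.1244, 0.0943]
tool_rot: [104.9, 0.1, -177.9]
force: [-0.3, 0.6, 0.8]
grip_width: 0.0731
grasp_force: 0.0
```

```bash
python3 -c "
from m import *; rep('q'); print(env.get_obs()['grasp_force'])"
```

```text
TCP X -105.2 Z 94.3 x 0.5123 alpha 75.1 [ 1.049e+02  1.000e-01 -1.779e+02] gap 73.1 F [-0.3  0.6  0.8] t 14.03
plate theta 90.0 top [-121.1   70.3] bottom [-2.6 70.4] 190 212
0.0
```

Call:
drive_tool:
  moves:
    - [[0, -1.5, 0], [0, 0, 0], 0.16]
    - [[0, -1.5, 0], [0, 0, 0], 0.16]
    - [[0, 0, -6], [0, 0, 0], 0.16]
    - [[0, 0, -12], [0, 0, 0], 0.16]
    - [[0, 0, -15], [0, 0, 0], 0.16]
    - [[0, 0, -20], [0, 0, 0], 0.16]
    - [[0, 0, -25], [0, 0, 0], 0.16]
    - [[0, 0, -30], [0, 0, 0], 0.16]
    - [[0, 0, 0], [0, 0, 0], 0.16]

```text
time_s: 14.83
tool_pos: [0.5157, -0.2365, 0.1196]
tool_rot: [105.2, 0.1, -178.3]
force: [-0.8, -1.2, 0.8]
grip_width: 0.073
grasp_force: 0.0
```

Call:
drive_tool:
  moves:
    - [[0, 30, -7], [0, 0, 0], 0.16]
    - [[0, 30, -7], [0, 0, 0], 0.16]
    - [[0, 30, -7], [0, 0, 0], 0.16]
    - [[0, 30, -7], [0, 0, 0], 0.16]
    - [[0, 30, -7], [0, 0, 0], 0.16]
    - [[0, 30, -7], [0, 0, 0], 0.16]
    - [[0, 0, 0], [0, 0, 0], 0.16]
    - [[0, 0, 0], [0, 0, 0], 0.16]

```text
time_s: 15.5
tool_pos: [0.5157, -0.2251, 0.306]
tool_rot: [105.0, 0.3, -178.0]
force: [-1.1, 0.6, -1.4]
grip_width: 0.073
grasp_force: 0.0
```

Run:
```python
from m import *
rep('r')
im,d,P,c=cloud('top'); cv2.imwrite('pics/s.png',cv2.resize(im[150:330,200:440],(800,600)))
hsv=cv2.cvtColor(im,cv2.COLOR_BGR2HSV)
m=(hsv[...,0]>98)&(hsv[...,0]<128)&(hsv[...,1]>120)&(d>0)&(P[...,2]>.04)&(P[...,2]<.2)&(abs(P[...,0]-.51)<.06)
q=P[m];X=(q[:,:2]-O)@e*1000;print('X',np.percentile(X,[0.5,99.5]),'Z lying',np.percentile(q[X<-10][:,2],[2,50,98]))
```

```text
TCP X -205.9 Z 306.0 x 0.5157 alpha 75.0 [ 105.     0.3 -178. ] gap 73.0 F [-1.1  0.6 -1.4] t 15.5
plate theta 90.2 top [-120.6   70.4] bottom [12.  70.8] 1035 1473
X [-114.50971993   21.89608855] Z lying [0.06561925 0.06867524 0.07224167]
```

View pics/s.png

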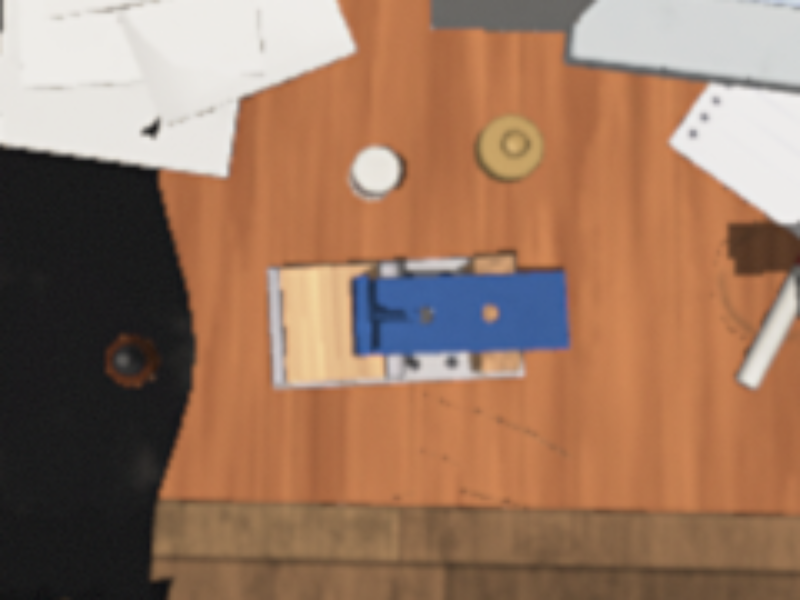

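View pics/r.png

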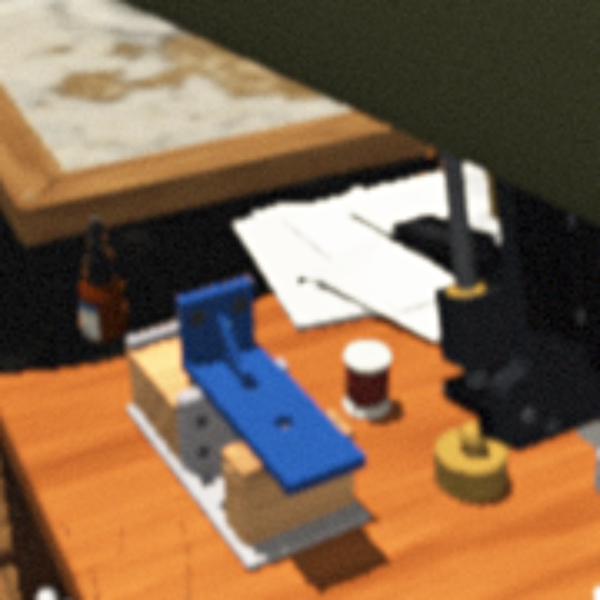

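The bracket lies flat across the stop bar and the cork rest: in the top crop it spans (352-568, 270-352). Its back is at z ≈ 70 mm, the overhang is about 30 mm and the foot is some 15-20 mm behind the bar. The bottle, spool and weight stand where they were, and the gripper is raised well clear of everything.

```bash
python3 -c "
from cell import env; print(env.sign_off())"
```

```text
the job is handed in; nothing more can be done
None
```

The job is handed in at about 15.6 s: the bracket was tipped over the stop bar and eased down under finger support without being gripped, and it lies flat on the bar and the cork rest with its foot behind the bar, the bottle, spool and weight undisturbed and the arm clear.

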